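Snap the repaired unit shut and hold it in the corner of the test jig

ROBOT

A 7-joint arm with a two-finger parallel gripper is mounted at the origin on a cart in front of the work surface, level with it; the furniture and walls round the work are solid. World frame = base frame: x ahead of the robot, y to its left, z up, the work surface at z = 0. Lengths are in m, angles in rad, forces in N, time in s.
With the tool pointing down it reaches from about 0.35 to 0.9 m from the base axis. Payload 19.9 kg.
Tool frame: the origin (TCP) lies at the very end of the fingers, on their centre line; the grasp point (between the pads) lies 19 mm behind it; z points along the fingers, y is the line along which they close (so a half turn about z gives the same grasp; the last joint's range is limited). The gripper opens to 94 mm and grips with 3 to 60 N. Pads are 16 mm wide; open, the fingers measure 119 mm over their backs; the gripper's body (75 mm by 177 mm) begins 78 mm behind the grasp point.
Start: joints at [1.296, 0.417, -0.01, 1.614, 0.005, 1.111, -0.053], TCP at [0.144, -0.608, 0.205] pointing down, gripper open.
Joint ranges: [-2.81, 2.81], [-0.39, 2.02], [-1.27, 1.25], [0.06, 2.57], [-1.19, 4.33], [0.19, 2], [-2.82, 2.82]. Speed limits (rad/s): [1.89, 1.89, 2.39, 2.39, 3.01, 3.01, 3.01].

INTERFACE

Orientations are given as a unit quaternion [w, x, y, z].
In Python, from rig import ctrl gives the robot as it stands. Calls block until the motion is done:
- ctrl.move_ptp(position, orientation): joint-space move of the TCP to a pose.
- ctrl.movel(position, velocity=0.15, frame=None): straight line of the TCP; frame=None keeps the orientation; velocity is the mean speed in m/s.
- ctrl.move_j(angles): joint-space move.
- ctrl.gripper_to(opening, grip_force=None): opening from 0.0 (shut) to 1.0 (fully open); grip_force is the grip in N (None keeps the last); returns when the fingers have stopped.
- ctrl.dwell(seconds).
- ctrl.solve_ik(position, orientation): joint angles nearest the present ones, or None.
- ctrl.read_state(): the state.
- ctrl.read_camera(name): name is "scene" or "top" or "wrist"; returns a dict with "color" (400x640x3 uint8, red, green, blue), "fovy" (degrees; the focal length in pixels is half the picture's height over the tangent of half this angle, whatever the lens; pixels are square), "cx", "cy" (the principal point, pixels), "k1" (the pictures are not rectified: a ray, as slopes to the right and down, at radius r is drawn at 1 + k1 r^2 times it, then the intrinsics apply), "rvec" (rotation vector, rad) and "tvec" (3), from world to camera coordinates, as OpenCV has them; the wrist camera has in their place "hand_eye" (4x4, takes a point from camera to tool coordinates, whose origin is the TCP and whose axes are the flange's). Camera axes: x right, y down, z forward; pixel columns grow to the right and rows downward; lengths in m; the calibration is good to about 2 mm. A picture is of the moment at which its call begins: read the wrist's pose just before it. There is no depth.
A pose or a line that the arm cannot do raises ctrl.Unreachable and nothing moves.
- ctrl.hand_in(): hands the job in; it is judged then, once.
The state is a dict: "t": time; "joints": joint angles; "joint_velocities": joint speeds; "joint_torque": joint torques, N m; "position": TCP position; "tool_rot": TCP orientation; "contact_force": force on the tool from outside, world axes, zero at the start; "moment": the same for the moment, N m; "opening": opening from 0.0 (shut) to 1.0 (fully open); "finger_force": force on a finger pad.
Only numpy, scipy, OpenCV 4.12 (cv2) and the standard library are available. Lean on these libraries where they do the work, as an engineer would, in place of code of your own. Each camera call takes 0.05 s, during which the arm holds its last target. There are 200 camera calls.

TASK

The repaired battery unit is ready for its contact test. Press its hinged lid down until it snaps fully shut, then set the unit flat on the test jig's plate, hinge side towards the long blue fence and the end with the brass contacts towards the short one, and push it square into the corner, against the sprung pins, until it bears on both fences at once. Don't ram it, leave the other things on the bench where they are, and finish while still holding the unit pressed against both fences.

Things in the scene. Friction and masses are not known exactly. Their poses are not given: they have to be found in the camera images.
- unit_mid (a point): Centre of the repaired unit: grey case with white hinged lid, 56 (x) x 100 (y) x 50 mm high when shut (walls 42, lid 8), about 0.3 kg, upright on the bench. The point is 25 mm above its underside. Unit axes: +x hinge side (long side with two brass lands low down), +y the end with two brass lands, z up. The lid is set in 1 to 2 mm: grip the case walls across the 56 mm.
- lid_press (a point): Where to press the lid: a point fixed to the case, on the shut lid's top (50 mm above the underside), 34 mm from the hinge line towards the front edge, middle of the length. Axes as unit_mid.
- lid (a joint): Lid angle (rad): 0 fully shut, larger more open. Hinge line along the unit's y, 25 mm to +x of its centre, 44 mm above the underside; the lid reaches 52 mm from it to -x. The stiff hinge stays where it is put. A sprung catch at the front edge stops it at about 0.1 rad; about 6 N straight down at lid_press pushes it past, and it then stays at 0.
- jig_corner (a point): Inner corner of the test jig, where the fence faces would meet, at the plate's top, 8 mm above the bench. The seated unit's axes are parallel to these (unit +x to jig +x) and its centre is at x -28, y -50, z +25 mm from here. Jig fixed to the bench; dark steel plate from +20 to -96 mm in x, +58 to -118 mm in y; grey module 20 mm high behind the short fence.
- fence_long: Long blue fence, 90 mm long, 14 thick, top 14 mm above the plate; its face is x = 0 of jig_corner, from y -6 to -96 mm. Two brass spring pins stand out 4.5 mm from it, 7 mm above the plate, each pushing back 1 N when flush; smooth metal: some 10 N towards each fence seats the unit. Body origin: middle of the jig's underside.
- fence_short: Short blue fence, 50 mm long, 14 thick, top 14 mm above the plate; its face is y = 0 of jig_corner, from x -6 to -56 mm. It has two such spring pins as well. Origin as for the long fence.
- jig: The whole jig; origin in the middle of its underside, axes as jig_corner.
- unit_under (a point): Centre of the unit's underside, axes as unit_mid.
- screwdriver: Bystander: black and orange screwdriver, 178 mm long, lying beyond the jig's right end.
- flux_tub: Bystander: small white tub with a blue lid, 45 mm across, 23 mm high.
- unit: The unit as a whole; origin at the centre of its underside, axes as unit_mid.
- screw_cup: Bystander: small clear cup of screws, 58 mm across, 30 mm high, standing beyond the jig's left end.

How it is judged:
On the way, in this order (a step that is already met when the one before it is completed fails the run):
1. the lid is snapped fully shut (value of joint lid below 0.03 rad), for 0.2 s.
2. the unit rests on the jig's plate (z of unit_under in the frame of jig_corner below 0.003 m and horizontal distance between unit_mid and jig_corner below 0.09 m and contact force between unit and jig above 0.3 N), for 0.1 s.
At the end, for the whole second after the job is handed in: Lid shut (under 0.03 rad); unit flat on the plate (3 mm, 0.05 rad), square to the fences (0.04 rad), centre within 3 mm of its place, hinge side on the long fence and contact end on the short, each borne on with over 1 N; robot still holding or pressing it (value of joint lid below 0.03 rad and contact force between unit and fence_long above 1 N and contact force between unit and fence_short above 1 N and x of unit_mid in the frame of jig_corner between -0.031 and -0.025 m and y of unit_mid in the frame of jig_corner between -0.053 and -0.047 m and z of unit_under in the frame of jig_corner below 0.003 m and angle between the x axis of unit_mid and the x axis of jig_corner, either way round below 0.04 rad and angle between unit_mid's own z axis and vertical below 0.05 rad and linear speed of unit below 0.02 m/s and contact force between any of the fingers, the arm and unit above 0.5 N); the arm keeps its last pose, push and grip.
It fails at once if the unit is rammed into a fence (over 60 N) (contact force between unit and fence_long above 60 N or contact force between unit and fence_short above 60 N).
It fails at once if the screwdriver, flux tub or cup of screws is shifted by more than 3 cm (distance of any of screwdriver, screw_cup, flux_tub from where it was at the start of the episode above 0.03 m).
It fails at once if the unit is tipped over (angle between unit_mid's own z axis and vertical above 0.6 rad).
It also fails if it takes over 48 s, if anything falls off the work surface, if the arm or the gripper's body presses on something with over 40 N, if the wrist force passes 120 N, or if a joint passes its speed limit or range.

## Working session

There is one attempt and no reset: what is moved stays moved. The work goes in short steps, each a Python script; the robot and the scene stay as the last script left them, time stands still between calls to the robot, and variables do not carry over. Pictures are saved under pics/ and viewed, at most 10 in all, crops included, and the job is handed in when it is done.

```bash
mkdir -p pics; ls
python3 - <<'E'
from rig import ctrl
import cv2,numpy as np
s=ctrl.read_state()
print({k:np.round(v,3).tolist() for k,v in s.items()})
for n in("scene","top","wrist"):
    c=ctrl.read_camera(n); cv2.imwrite(f"pics/{n}0.png",c["color"][...,::-1])
    print(n,{k:np.round(v,4).tolist() for k,v in c.items() if k!="color"})
E
```

```text
pics
{'t': 0.0, 'joints': [1.296, 0.418, -0.01, 1.614, 0.005, 1.111, -0.053], 'joint_velocities': [-0.002, 0.001, -0.001, -0.001, 0.001, 0.002, 0.001], 'joint_torque': [0.002, -85.124, 0.639, -42.599, -0.049, 0.019, 0.0], 'position': [0.144, -0.608, 0.205], 'tool_rot': [-0.001, 0.993, 0.116, -0.0], 'contact_force': [-0.824, -0.217, 0.147], 'moment': [-0.004, -0.056, 0.048], 'finger_force': 0.0, 'opening': 0.997}
scene {'fovy': 49.8033, 'cx': 324.828, 'cy': 200.4791, 'k1': -0.1124, 'rvec': [2.3101, -0.5509, 0.2149], 'tvec': [-0.641, 0.0122, 1.1644]}
top {'fovy': 45.9492, 'cx': 321.9838, 'cy': 198.5493, 'k1': -0.0936, 'rvec': [2.1014, -2.1533, 0.2061], 'tvec': [-0.3038, 0.5553, 0.8977]}
wrist {'fovy': 58.1451, 'cx': 321.5686, 'cy': 201.921, 'k1': -0.0816, 'hand_eye': [[-0.0004, -0.9575, -0.2886, 0.0849], [1.0, -0.0002, -0.0007, 0.001], [0.0006, -0.2886, 0.9575, -0.1785], [0.0, 0.0, 0.0, 1.0]]}
```

View pics/top0.png

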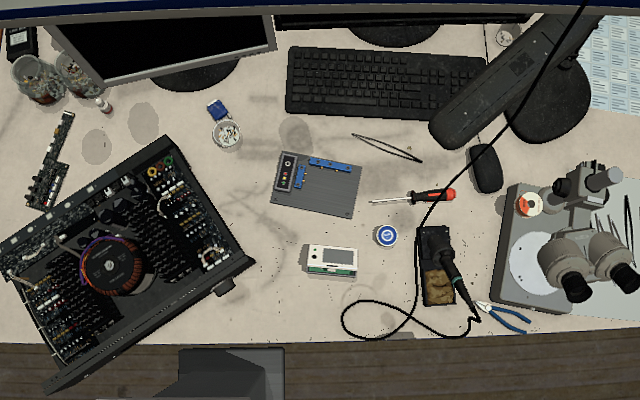

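View pics/scene0.png

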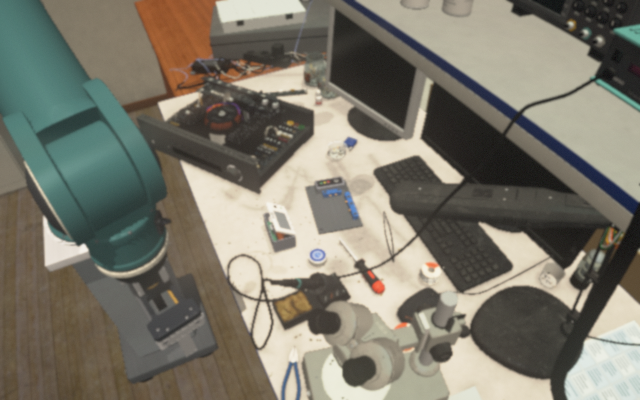

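The top view shows the unit at about (331,261) with its lid ajar, and the jig plate at about (316,184). The long blue fence is at (330,164), the short one at (300,178) and the tub at (386,236). The screwdriver is at (412,197) and the cup at (227,134).

```bash
cat > h.py <<'E'
import numpy as np,cv2
from scipy.spatial.transform import Rotation as R
from rig import ctrl
def q2R(q): return R.from_quat([q[1],q[2],q[3],q[0]])
def down(yaw):
    "tool z down, tool y axis at yaw (world angle of closing line)"
    y=np.array([np.cos(yaw),np.sin(yaw),0]);z=np.array([0,0,-1.]);x=np.cross(y,z)
    q=R.from_matrix(np.c_[x,y,z]).as_quat(); return [q[3],q[0],q[1],q[2]]
def cam(name,fn=None):
    s=ctrl.read_state(); c=ctrl.read_camera(name)
    if "rvec" in c:
        Rm=cv2.Rodrigues(np.array(c["rvec"],float))[0]; c["R"]=Rm.T; c["o"]=-Rm.T@np.array(c["tvec"])
    else:
        T=np.array(c["hand_eye"]); Rt=q2R(s["tool_rot"]).as_matrix()
        c["R"]=Rt@T[:3,:3]; c["o"]=Rt@T[:3,3]+np.array(s["position"])
    if fn: cv2.imwrite(fn,c["color"][...,::-1]); np.save(fn[:-3]+"npy",{k:v for k,v in c.items()},allow_pickle=True)
    return c
def ray(c,uv):
    f=200/np.tan(np.radians(c["fovy"])/2); d=np.array([(uv[0]-c["cx"])/f,(uv[1]-c["cy"])/f]); p=d.copy()
    for _ in range(20): p=d/(1+c["k1"]*(p@p))
    v=c["R"]@np.r_[p,1]; return v/np.linalg.norm(v)
def onz(c,uv,z):
    v=ray(c,uv); return c["o"]+v*(z-c["o"][2])/v[2]
def tri(c1,u1,c2,u2):
    a,b=ray(c1,u1),ray(c2,u2); st=np.linalg.lstsq(np.c_[a,-b],c2["o"]-c1["o"],rcond=None)[0]
    p,q=c1["o"]+a*st[0],c2["o"]+b*st[1]; return (p+q)/2,np.linalg.norm(p-q)
def proj(c,P):
    p=c["R"].T@(np.array(P)-c["o"]); d=p[:2]/p[2]; d=d*(1+c["k1"]*(d@d)); f=200/np.tan(np.radians(c["fovy"])/2)
    return d*f+[c["cx"],c["cy"]]
def load(fn): return np.load(fn,allow_pickle=True).item()
E
python3 - <<'E'
from h import *
c=cam("top")
for n,uv,z in [("unit",(331,261),.04),("plateTL",(283,151),.008),("plateTR",(362,166),.008),("plateBR",(352,217),.008),("plateBL",(271,203),.008),("tub",(386,236),.023),("driver",(412,197),.01),("cup",(227,134),.03),("unit L",(307,245),.05),("unit R",(357,247),.05)]:
    print(n,onz(c,uv,z).round(3))
im=c["color"][130:290,250:420]
cv2.imwrite("pics/topcrop.png",cv2.resize(im[...,::-1],None,fx=3.5,fy=3.5,interpolation=cv2.INTER_CUBIC))
E
```

```text
unit [ 0.423 -0.332  0.04 ]
plateTL [ 0.662 -0.236  0.008]
plateTR [ 0.625 -0.405  0.008]
plateBR [ 0.515 -0.38   0.008]
plateBL [ 0.549 -0.21   0.008]
tub [ 0.472 -0.447  0.023]
driver [ 0.554 -0.508  0.01 ]
cup [ 0.696 -0.119  0.03 ]
unit L [ 0.455 -0.285  0.05 ]
unit R [ 0.449 -0.384  0.05 ]
```

View pics/topcrop.png

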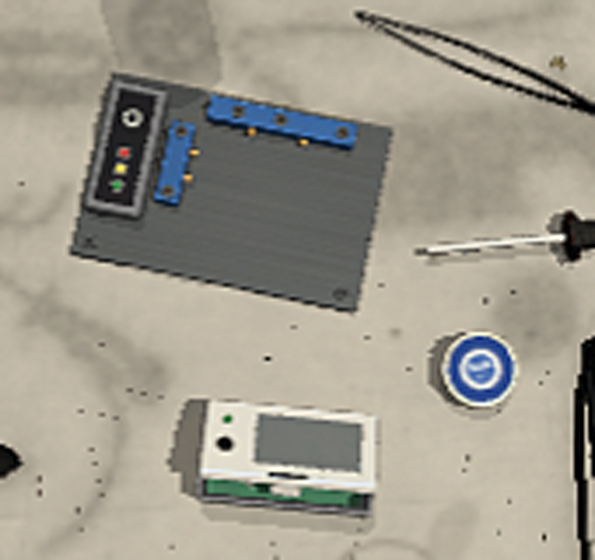

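The crop confirms the hinge side faces away (+x), so the unit's +y points left. The unit yaw is about -0.06 and the jig yaw about -0.215. Next I'll take close wrist views over both.

Run:
```python
from h import *
ctrl.gripper_to(0.0)
q=down(-0.06); q2=down(-0.06+np.pi)
for n,qq in (("a",q),("b",q2)):
    j=ctrl.solve_ik([.43,-.33,.25],qq); print(n,None if j is None else np.round(j,2))
j=ctrl.solve_ik([.43,-.33,.25],q) 
use=q if j is not None and abs(j[6])<2.5 else q2
ctrl.move_ptp([.53,-.335,.25],use); ctrl.dwell(.2)
cam("wrist","pics/w1.png"); s=ctrl.read_state();print(s["t"],np.round(s["position"],4),np.round(s["joints"],2))
cv2.imwrite
```

```text
a [ 0.95  0.25 -0.42  1.76  0.11  1.16  0.44]
b [ 0.55  0.23  0.06  1.77 -0.02  1.14 -2.59]
3.6 [ 0.5297 -0.3355  0.2499] [ 0.83  0.42 -0.43  1.55  0.18  1.22  0.31]
```

View pics/w1.png

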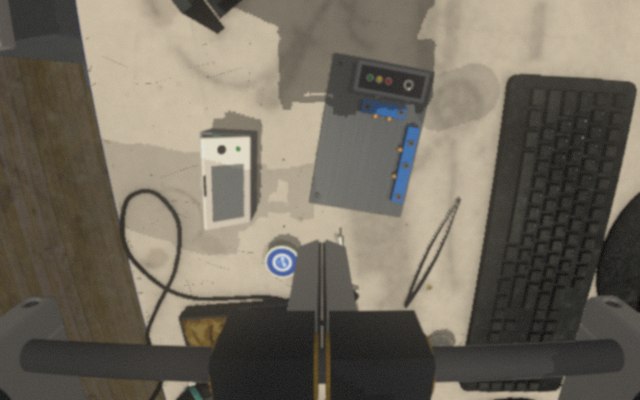

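The wrist view shows the unit at (228,180) with its lid hinged on the right (+x) side. The plate corners are about (335,53), (437,75), (400,215) and (310,203). The short fence is at (382,109), the long one at (404,165). I'll measure both by masks.

Run:
```python
from h import *
c=load("pics/w1.npy"); im=c["color"]; hsv=cv2.cvtColor(im,cv2.COLOR_RGB2HSV)
m=cv2.inRange(hsv,(95,120,40),(125,255,255)); m[:, :340]=0; m[:,430:]=0
n,l,st,ce=cv2.connectedComponentsWithStats(m)
for i in range(1,n):
    if st[i,4]<80: continue
    for top in (0,1):
        mm=(l==i)
        if top:
            v=hsv[...,2]; t=cv2.threshold(v[mm].reshape(-1,1),0,255,cv2.THRESH_OTSU)[0]; mm=mm&(v>t)
        ys,xs=np.nonzero(mm); P=np.array([onz(c,p,.022)[:2] for p in zip(xs,ys)])
        (cx,cy),(w,h),a=cv2.minAreaRect((P*1000).astype(np.float32)); pc=np.linalg.svd(P-P.mean(0),full_matrices=False)[2][0]
        print(i,top,mm.sum(),"centre",round(cx,1),round(cy,1),"size",round(w,1),round(h,1),"ang",round(a,1),"mean",P.mean(0).round(4),"pc",np.degrees(np.arctan2(pc[1],pc[0])).round(1))
# plate: dark low-sat
g=cv2.inRange(hsv,(0,0,55),(180,60,118)); g[:,:300]=0; g[:,445:]=0; g[225:]=0
# white lid
w=cv2.inRange(hsv,(0,0,175),(180,40,255)); w[:110]=0;w[240:]=0;w[:,:190]=0;w[:,275:]=0
n,l,st,ce=cv2.connectedComponentsWithStats(w); i=1+st[1:,4].argmax(); cn=cv2.findContours((l==i).astype(np.uint8),0,2)[0][0]
ap=cv2.approxPolyDP(cv2.convexHull(cn),4,True)[:,0]; print("lid",st[i],ap.tolist())
for p in ap: print(p,onz(c,p,.05).round(4),onz(c,p,.06).round(4))
cv2.imwrite("pics/w1crop.png",np.hstack([cv2.resize(im[115:245,180:280,::-1],None,fx=4,fy=4,interpolation=2),cv2.resize(im[85:215,340:440,::-1],None,fx=4,fy=4,interpolation=2)]))
```

```text
2 0 304 centre 606.1 -273.1 size 12.0 40.4 ang 76.0 mean [ 0.6038 -0.2726] pc -18.5
2 1 160 centre 609.9 -275.6 size 8.9 31.9 ang 77.7 mean [ 0.6076 -0.2758] pc -16.1
5 0 691 centre 625.4 -336.0 size 88.7 13.6 ang 76.7 mean [ 0.6261 -0.3333] pc -103.4
5 1 570 centre 626.1 -336.9 size 87.4 11.8 ang 76.8 mean [ 0.6265 -0.3348] pc -103.4
lid [ 200  137   50   94 2262] [[248, 137], [249, 221], [205, 230], [200, 138]]
[248 137] [ 0.4556 -0.2902  0.05  ] [ 0.4577 -0.2892  0.06  ]
[249 221] [ 0.4456 -0.3832  0.05  ] [ 0.448  -0.3797  0.06  ]
[205 230] [ 0.394 -0.391  0.05 ] [ 0.3977 -0.3873  0.06  ]
[200 138] [ 0.4045 -0.2877  0.05  ] [ 0.408  -0.2868  0.06  ]
```

View pics/w1crop.png

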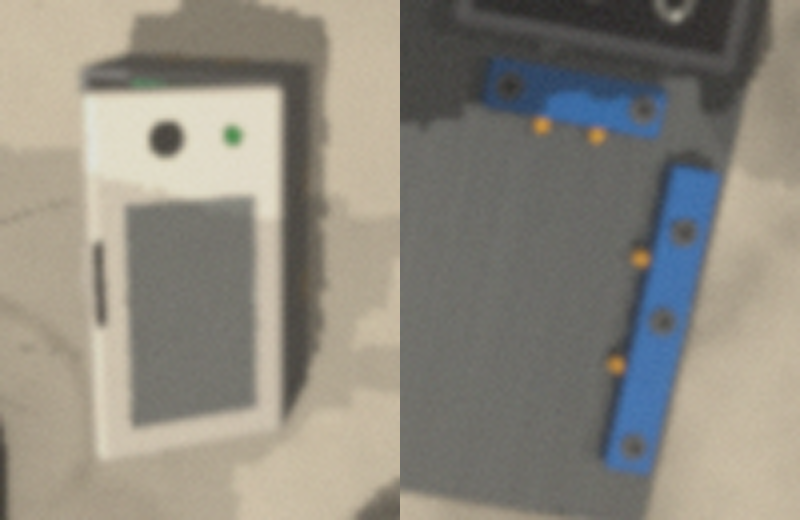

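The lid is about 0.65 rad open, with the unit centre at about (0.422,-0.334) and yaw -0.10. The jig corner is at about (0.631,-0.285), yaw -0.231. I'll check the corner against the short fence and the pins, then press the lid with force feedback.

Run:
```python
from h import *
c=load("pics/w1.npy"); J=R.from_euler("z",-.231).as_matrix(); o=np.array([.6307,-.2853,.008])
def pj(n,x,y,z):
    print(n,(1000*J.T@(onz(c,(340+(x-400)/4,85+y/4),z)-o)).round(1))
pj("short L",487,103,.022);pj("short R",658,137,.022)
for p in [(542,125),(597,135),(640,258),(616,365)]: pj("pin",*p,.015)
q=down(-.10); P=np.array([.413,-.333])
ctrl.move_ptp([*P,.11],q); ctrl.dwell(.2)
f0=np.array(ctrl.read_state()["contact_force"]); print("f0",f0.round(2))
z=.09
while z>.046:
    ctrl.movel([*P,z],velocity=.06 if z>.06 else .02)
    s=ctrl.read_state(); f=np.array(s["contact_force"])-f0; 
    if z<.062 or abs(f[2])>1: print(round(z,4),f.round(1),round(s["position"][2],4))
    if z<.055 and f[2]>16 or f[2]>25: break
    z-=.004 if z>.0625 else .001
print(ctrl.read_state()["t"])
```

```text
short L [-53.9   0.7  14. ]
short R [-5.2 -0.  14. ]
pin [-36.7  -2.7   7. ]
pin [-20.7  -2.7   7. ]
pin [ -0.9 -34.7   7. ]
pin [ -0.7 -66.8   7. ]
f0 [ 0.47  0.32 -0.05]
0.07 [-0.3 -0.3  1. ] 0.0697
0.062 [-0.3 -0.1  0.4] 0.0617
0.061 [-0.8 -0.5 -0.3] 0.061
0.06 [-0.  -0.4 -0.4] 0.06
0.059 [-0.9  0.   0.5] 0.0589
0.058 [-1.2 -0.   0.1] 0.0579
0.057 [-0.5 -0.9 -0.4] 0.0569
0.056 [-0.5  0.1  0.6] 0.0559
0.055 [-0.3 -0.5  1.2] 0.055
0.054 [-2.2 -0.7  2.5] 0.054
0.053 [-1.3 -0.6  0.7] 0.0529
0.052 [-0.2 -0.3  0.6] 0.0519
0.051 [-0.1 -0.1  0.3] 0.0509
0.05 [-0.7  0.5  2.8] 0.0501
0.049 [-4.7  2.7 16.1] 0.0496
10.0417
```

The force reached 16 N with the tip at z = 0.0496, which fits a shut lid, and the corner checks to about 1 mm. I'll look to confirm the snap and refine the unit pose on the z = 0.05 plane.

Run:
```python
from h import *
q=down(-.10)
ctrl.movel([.413,-.333,.10],velocity=.2)
ctrl.movel([.425,-.375,.17],velocity=.2); ctrl.dwell(.1)
c=cam("wrist","pics/w2.png"); im=c["color"]; hsv=cv2.cvtColor(im,cv2.COLOR_RGB2HSV)
w=cv2.inRange(hsv,(0,0,165),(180,30,255)); 
for p in [(.425,-.335),(.39,-.29),(.45,-.38)]: print("exp",proj(c,[*p,.05]).round(0))
print(ctrl.read_state()["t"])
```

```text
exp [317. 151.]
exp [268. 100.]
exp [352. 200.]
11.1667
```

View pics/w2.png

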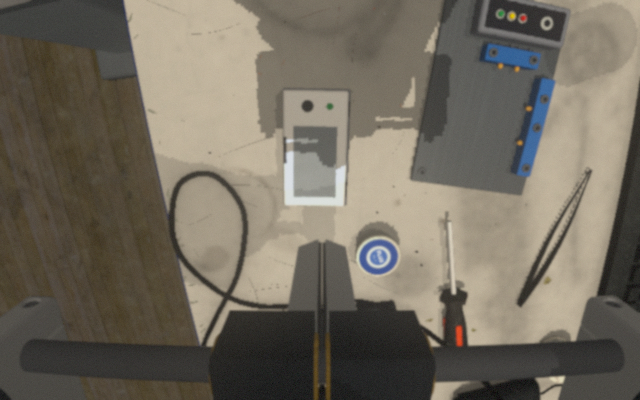

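The lid sits flush, with its corners at about (283,90), (350,89), (346,206) and (284,206). Next I'll compute the pose and grasp.

Run:
```python
from h import *
c=load("pics/w2.npy")
K=np.array([onz(c,p,.05)[:2] for p in [(283,90),(350,89),(346.5,206),(284.5,206)]])  # front+y, hinge+y, hinge-y, front-y
print(K.round(4).tolist()); C=K.mean(0)
Y=(K[0]+K[1]-K[2]-K[3])/2; X=(K[1]+K[2]-K[0]-K[3])/2
yaw=np.arctan2(-Y[0],Y[1]); print("C",C.round(4),"size",np.linalg.norm(X).round(4),np.linalg.norm(Y).round(4),"yaw",yaw.round(3),np.arctan2(X[1],X[0]).round(3))
assert np.hypot(*(C-[.422,-.334]))<.008 and abs(yaw+.08)<.06
q=down(yaw)
ctrl.gripper_to(.9); 
ctrl.move_ptp([*C,.10],q)
f0=np.array(ctrl.read_state()["contact_force"])
ctrl.movel([*C,.018],velocity=.1)
print("f",(np.array(ctrl.read_state()["contact_force"])-f0).round(1))
ctrl.gripper_to(0.0,30); s=ctrl.read_state(); print("open",s["opening"],s["opening"]*.094,s["finger_force"],s["t"])
cam("wrist","pics/w3.png")
ctrl.movel([*C,.045],velocity=.1); s=ctrl.read_state(); print((np.array(s["contact_force"])-f0).round(1),s["opening"],s["t"])
np.save("grasp.npy",np.r_[C,yaw])
```

```text
[[0.4028, -0.2837], [0.4559, -0.2883], [0.4452, -0.385], [0.3918, -0.3797]]
C [ 0.4239 -0.3342] size 0.0534 0.0969 yaw -0.112 -0.092
f [-0.8  0.3  0. ]
open 0.5924014251654881 0.05568573396555588 29.99992936849594 14.4417
[ 0.3  0.6 -4. ] 0.5953673218034008 14.9083
```

The grip is good: 55.7 mm opening, and the lift shows the unit's weight. Now I'll carry it over the plate, 10 mm clear of each fence, lower until contact and step it in with force feedback.

Run:
```python
from h import *
yaw=-.231; J=R.from_euler("z",yaw).as_matrix(); o=np.array([.6307,-.2853,.008]); q=down(yaw)
def P(x,y,z): return o+J@[x,y,z]
g=lambda: np.array(ctrl.read_state()["contact_force"])
x,y=-.038,-.060
p=ctrl.read_state()["position"]; ctrl.movel([p[0],p[1],.06],velocity=.1)
ctrl.move_ptp(P(x,y,.05),q); ctrl.dwell(.3); f0=g(); print("f0",f0.round(2))
ctrl.movel(P(x,y,.022),velocity=.08)
z=.022
while z>.013:
    z-=.0007; ctrl.movel(P(x,y,z),velocity=.02); f=J.T@(g()-f0)
    if f[2]>.8: print(round(z,4),f.round(1))
    if f[2]>4: break
s=ctrl.read_state();print("z",round(z,4),(np.array(s["position"])-o).round(4),s["t"])
cam("wrist","pics/w4.png"); np.save("st.npy",np.r_[x,y,z,f0])
```

```text
f0 [-0.18  0.15 -3.25]
0.0178 [-2.6 -0.4  8.3]
z 0.0178 [-0.0506 -0.0498  0.0182] 18.175
```

View pics/w4.png

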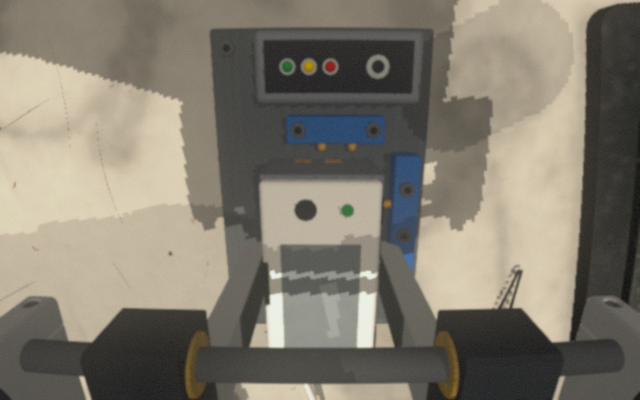

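The unit sits flat on the plate, square to both fences: its contact end at row 178 is parallel to the short fence at row 116–145, and the long fence is to its right. Now I'll ease off the downforce slightly and push in.

Run:
```python
from h import *
yaw=-.231; J=R.from_euler("z",yaw).as_matrix(); o=np.array([.6307,-.2853,.008]); q=down(yaw)
def P(x,y,z): return o+J@[x,y,z]
x,y,z,*f0=np.load("st.npy"); f0=np.array(f0); z+=.0003
def F():
    return J.T@(np.mean([ctrl.read_state()["contact_force"] for _ in range(3)],0)-f0)
def go(v=.02): ctrl.movel(P(x,y,z),velocity=v); return F()
print("start",go().round(1))
def push(ax,T):
    global x,y
    for k in range(40):
        f=F()
        if -f[ax]>T: break
        d=.001 if -f[ax]<4 else .0004
        if ax==0: x+=d
        else: y+=d
        f=go()
        print("xy"[ax],round((x,y)[ax]*1000,1),f.round(1))
        if -f[ax]>T: break
        if (ax==0 and x>-.020) or (ax==1 and y>-.042): print("LIMIT");break
push(0,10); push(1,12); push(0,12); push(1,12)
ctrl.dwell(.5); s=ctrl.read_state()
print("end",F().round(1),"moment",np.round(s["moment"],2),"tcp jig",(1000*J.T@(np.array(s["position"])-o)).round(1),s["opening"],s["t"])
np.save("st.npy",np.r_[x,y,z,f0]); cam("wrist","pics/w5.png")
```

```text
start [-1.4  1.2  4.4]
x -37.0 [-2.  -0.5  6.7]
x -36.0 [-1.5 -0.8  8.8]
x -35.0 [-2.9 -0.   8.7]
x -34.0 [-1.  -0.4  9.3]
x -33.0 [-1.6 -0.3  8.8]
x -32.0 [-2.8  0.7  8.6]
x -31.0 [-3.2  0.5  9.2]
x -30.0 [-3.7 -0.3  9.7]
x -29.0 [-4.  -0.3  9.5]
x -28.0 [-4.1  0.3  9.7]
x -27.6 [-6.2 -0.4 10.6]
x -27.2 [-8.6  0.1 13.5]
x -26.8 [-11.4   1.4  16. ]
y -59.0 [-10.7  -3.7  14.3]
y -58.0 [-10.3  -6.4  13.9]
y -57.6 [-10.2  -7.9  14.4]
y -57.2 [-10.1  -8.8  13.6]
y -56.8 [-9.6 -8.7 13.2]
y -56.4 [-9.8 -7.9 14.2]
y -56.0 [-9.9 -8.2 12.8]
y -55.6 [-11.4  -9.1  13.4]
y -55.2 [-9.9 -8.7 13.1]
y -54.8 [-9.7 -8.9 13. ]
y -54.4 [-8.6 -9.1 12.9]
y -54.0 [-9.3 -9.7 13.1]
y -53.6 [-10.2  -9.9  12.7]
y -53.2 [-9.9 -9.  13.1]
y -52.8 [-10.1  -8.3  12.9]
y -52.4 [-10.4  -9.1  13.3]
y -52.0 [-9.8 -9.  13.7]
y -51.6 [-9.8 -8.7 12.7]
y -51.2 [-9.3 -9.4 13.5]
y -50.8 [-9.8 -9.3 14.2]
y -50.4 [ -9.8 -10.   13.6]
y -50.0 [-10.  -10.4  13.1]
y -49.6 [-9.1 -9.7 13.7]
y -49.2 [ -9.6 -10.2  13.8]
y -48.8 [ -9.1 -10.2  13.6]
y -48.4 [ -9.6 -10.   14.1]
y -48.0 [ -9.8 -10.3  12.6]
y -47.6 [ -9.3 -10.8  12.5]
y -47.2 [-10.2 -11.9  11.3]
y -46.8 [-10.2 -12.4  12.8]
x -26.4 [-11.9 -11.7  14.1]
x -26.0 [-15.  -12.9  18.1]
end [-15.4 -12.7  17.8] moment [-1.83  4.03  0.31] tcp jig [-27.9 -50.3  18.2] 0.5950063629000788 30.225
```

View pics/w5.png

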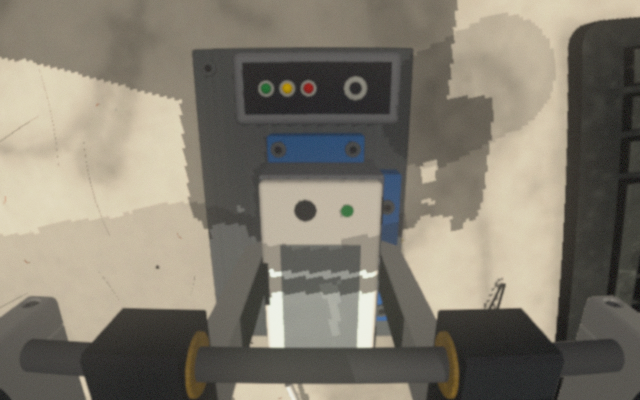

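The unit is at or near the corner, with the pins hidden. The downforce has grown to 18 N though, so much of the y push may be friction. I'll ease the downforce and push y until the position actually stalls.

Run:
```python
from h import *
yaw=-.231; J=R.from_euler("z",yaw).as_matrix(); o=np.array([.6307,-.2853,.008])
def P(x,y,z): return o+J@[x,y,z]
x,y,z,*f0=np.load("st.npy"); f0=np.array(f0)
def go(n,v=.02):
    ctrl.movel(P(x,y,z),velocity=v); s=ctrl.read_state()
    f=J.T@(np.array(s["contact_force"])-f0); a=1000*J.T@(np.array(s["position"])-o)
    print(n,np.round([x*1e3,y*1e3,z*1e3],1),f.round(1),"act",a.round(2),round(s["t"],2)); return f
for _ in range(5):
    z+=.0005; f=go("z")
    if f[2]<8: break
for _ in range(12):
    y+=.0006; f=go("y")
    if -f[1]>17: break
for _ in range(4):
    if -f[0]>13: break
    x+=.0005; f=go("x")
np.save("st.npy",np.r_[x,y,z,f0]); ctrl.dwell(.3); go("end"); c=cam("wrist","pics/w6.png")
for n,p in [("fence face top",(-.03,0,.014)),("lid end seated",(-.028,-.0015,.05)),("lid hinge edge",(-.0015,-.01,.05)),("long face top",(0,-.01,.014))]: print(n,proj(c,P(*p)).round(1))
```

```text
z [-26.  -46.8  18.6] [-12.2 -12.9  11.1] act [-27.87 -50.2   18.3 ] 30.52
z [-26.  -46.8  19.1] [ -9.6 -11.9   6.2] act [-27.84 -50.15  18.47] 30.77
y [-26.  -46.2  19.1] [ -9.1 -15.2   4.6] act [-27.88 -50.15  18.46] 31.02
y [-26.  -45.6  19.1] [ -7.9 -17.9   5.5] act [-27.84 -50.07  18.54] 31.27
x [-25.5 -45.6  19.1] [-12.7 -17.    8.3] act [-27.82 -50.08  18.5 ] 31.52
x [-25.  -45.6  19.1] [-15.7 -15.8  11.3] act [-27.82 -50.12  18.42] 31.77
end [-25.  -45.6  19.1] [-14.7 -15.6  10.5] act [-27.81 -50.11  18.43] 32.33
fence face top [315.7 162.2]
lid end seated [318.8 181.7]
lid hinge edge [381. 201.]
long face top [373.4 181. ]
```

Both axes have stalled against the fences: force rises with no motion, and the TCP is at (-27.8,-50.1) against the nominal (-28,-50). A last small trim adds margin over friction, then I'll hand in.

Run:
```python
from h import *
yaw=-.231; J=R.from_euler("z",yaw).as_matrix(); o=np.array([.6307,-.2853,.008])
x,y,z,*f0=np.load("st.npy"); f0=np.array(f0)
def rd():
    s=ctrl.read_state(); return (J.T@(np.array(s["contact_force"])-f0)).round(1),(1000*J.T@(np.array(s["position"])-o)).round(2),round(s["t"],2),q2R(s["tool_rot"]).as_matrix()[:,1].round(3)
z+=.0004;y+=.001
ctrl.movel(o+J@[x,y,z],velocity=.02); print(rd())
x+=.0004; ctrl.movel(o+J@[x,y,z],velocity=.02); ctrl.dwell(.5); a=rd(); print(a)
f=a[0]
if -f[0]>10 and -f[1]>12 and f[2]>0: print(ctrl.hand_in())
```

```text
(array([-14. , -19.5,   7.3]), array([-27.78, -49.95,  18.69]), 32.62, array([ 0.973, -0.232, -0.005]))
(array([-16.5, -19.6,   8.9]), array([-27.77, -50.01,  18.63]), 33.38, array([ 0.973, -0.232, -0.006]))
the job is handed in; nothing more can be done
None
```

I snapped the lid shut, set the unit flat in the jig corner, and handed in at about 33 s while still holding it with about 16 N towards the long fence and 20 N towards the short one; the hand-in gave no verdict.

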